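# Cover the heating bath and prove its safety trip

### The job

Make the heating bath ready to be left running: gently set the large loose cover on its rim so that it sits fully home and level, and let go of it. Then prove the trip: press the test button so that the bail lever drops, and lift the lever back up until it stays upright. Leave the other loose things where they stand.

Things in the scene. Friction and masses are not known exactly. Their poses are not given: they have to be found in the camera images.
- cover: large bath cover, loose, 0.25 to 0.42 kg: steel disc 168 mm across, 5 mm thick; under it a centred locating step 138 mm across, 8 mm deep, chamfered 3 mm; on top a black bar handle. Origin: centre of the step's underside, z up. It starts lying the right way up on its step. Whole height 60 mm.
- cover_grip (a point): centre of the large cover's straight handle bar, 53 mm above the cover's origin, axes as the cover's. The bar runs along y, 110 mm long, 16 mm wide (x), 14 mm high, with 33 mm of free space under it, on two 10 mm posts at y = +-46 mm.
- bath: heating bath, fixed: round open steel pot, 156 mm across outside, wall 5 mm (mouth 146 mm: the cover's step has 4 mm of play all round), 115 mm high; a white control pod (50 x 100 mm, 60 mm high) on its -x side. Origin: centre of its underside. It may stand left or right on the table, the trip unit on the other side.
- bath_rim (a point): centre of the bath's mouth at the height of the rim's top. With the cover seated its flange lies on the rim and the cover's origin is 8 mm below this point; which way its handle points does not matter.
- trip_unit: the trip unit, fixed: grey box 160 (x) x 220 (y) x 75 mm high with a round white test button on its top and a bail lever (U-shaped handle). Seen from the robot the button is on the right (-y), the lever on the left (+y). Origin: centre of its underside, z up, front to -x.
- button_top (a point): centre of the top of the test button: 34 mm across, about 108 mm above the table, pressed straight down
- test_button (a joint): travel of the test button, m: 0 out, 0.008 fully down. Spring return, 1.5 N at the start and 5 N fully down; the lever is released at about 0.0045.
- lever (a joint): angle of the bail lever, rad: 0 = armed, upright, leaning 0.14 back to the unit's +x against its stop; 1.05 = dropped to the unit's -x, on its stop. Beyond 0.14 it falls freely (under a second); let go below 0.1 it falls back to 0 by itself. 0.13 kg, hardly any friction. While the button is held down it cannot go back.
- lever_bar (a point): middle of the lever's crossbar: black round bar along the unit's y, 16 mm thick, 90 mm long between the two arms' centre lines (arms 10 mm thick), 105 mm from the hinge; 192 mm above the table when armed and 152 mm when dropped; nothing is within 60 mm below it.
- lever_hinge (a point): point on the hinge axis midway between the lever's arms; the axis runs along the unit's y, 88 mm above the table; axes as the trip unit's
- small_cover: a smaller cover of the same make, loose, not to be used: disc 110 mm across, handle bar 80 mm long, 60 mm high. The large and the small cover may lie in either of two places. Origin: centre of its underside.
- small_pot: open aluminium pot 96 mm across, 70 mm high, loose bystander. Origin: centre of its underside.
- amber_bottle: brown bottle 72 mm across, 150 mm high, loose bystander. Origin: centre of its underside.
- wrench: steel wrench 170 mm long, lying at the left of the table, loose bystander
There are look-alikes about, which are no part of the job. What is shaped like the cover but purple or turquoise is not meant.

How it is judged:
On the way, in this order (a step that is already met when the one before it is completed fails the run):
1. the large cover sits home and level on the bath's rim and is let go (horizontal distance between cover and bath_rim below 0.007 m and z of cover in the frame of bath_rim between -0.012 and -0.005 m and angle between cover's own z axis and vertical below 0.03 rad and contact force between the fingers and cover below 0.3 N), for 0.3 s.
2. the test button is pressed (horizontal distance between cover and bath_rim below 0.007 m and z of cover in the frame of bath_rim between -0.012 and -0.005 m and angle between cover's own z axis and vertical below 0.03 rad and value of joint test_button above 0.003 m).
3. the lever has dropped (value of joint lever above 0.9 rad), for 0.1 s.
At the end, for the whole second after the job is handed in: The large cover rests on the bath's rim with its step inside the mouth (centre within 7 mm of the bath's axis, its origin 5 to 12 mm below the rim, tilt under 0.03 rad) and at rest; the lever is back up (joint under 0.06 rad) and the test button is out (under 1.5 mm) (horizontal distance between cover and bath_rim below 0.007 m and z of cover in the frame of bath_rim between -0.012 and -0.005 m and angle between cover's own z axis and vertical below 0.03 rad and linear speed of cover below 0.02 m/s and value of joint lever below 0.06 rad and value of joint test_button below 0.0015 m); the robot touches nothing.
It fails at once if the cover is dropped (falls free, faster than 0.5 m/s: some 13 mm) (linear speed of cover above 0.5 m/s and contact force between the fingers and cover below 0.3 N).
It fails at once if the cover is slammed onto the bath (over 60 N between them) (contact force between cover and bath above 60 N).
It fails at once if another loose thing is moved by more than 30 mm (distance of any of small_cover, small_pot, amber_bottle, wrench from where it was at the start of the episode above 0.03 m).
It fails at once if an upright bystander is tipped over (angle between any of small_cover, small_pot, amber_bottle's own z axis and vertical above 0.4 rad).
It also fails if it takes over 67 s, if anything falls off the work surface, if the arm or the gripper's body presses on something with over 40 N, if the wrist force passes 120 N, or if a joint passes its speed limit or range.

### The arm

A 6-joint arm with a two-finger parallel gripper is mounted at the origin on the work surface. World frame = base frame: x ahead of the robot, y to its left, z up, the work surface at z = 0. Lengths are in m, angles in rad, forces in N, time in s.
With the tool pointing down it reaches from about 0.4 to 0.825 m from the base axis. Payload 7 kg.
Tool frame: the origin (TCP) lies at the very end of the fingers, on their centre line; the grasp point (between the pads) lies 19 mm behind it; z points along the fingers, y is the line along which they close (so a half turn about z gives the same grasp; the last joint's range is limited). The gripper opens to 85 mm and grips with 20 to 120 N. Pads are 22 mm wide; open, the fingers measure 114 mm over their backs; the gripper's body (76 mm by 85 mm) begins 54 mm behind the grasp point. The pads swing forward as they close: fully open they stand 13 mm farther back than shut.
Start: joints at [1.439, 0.359, 0.012, 0, -1.224, -0.288], TCP at [0.275, 0.616, 0.231] pointing down, gripper open.
Joint ranges: [-3.07, 3.07], [-1.43, 2.12], [-1.02, 1.25], [-3.03, 1.67], [-3.05, -0], [-3.03, 3.03]. Speed limits (rad/s): [2.39, 2.39, 3.01, 3.14, 3.14, 3.14].

### API

Orientations are given as a unit quaternion [w, x, y, z].
In Python, from station import sensors, imaging, workorder gives the robot as it stands. The module is installed in compiled form; this text tells all that it offers.
- The arm moves only by the shell command python3 -m inch 'ROWS' [OPENING] [FORCE]. ROWS is JSON, a list of rows, each a list of 2 entries, a list of its own where there are three numbers: the shift along the world's x, y, z in units of 0.02 m (1.0 is 0.02 m), then the turn about the world's z in units of 0.08 rad (1.0 is 0.08 rad). In form: [[[dx, dy, dz], roll], ...]. A call has 1 to 20 rows; each row shifts and turns the commanded pose from where the row before left it; what a row does not reach is not made up. A row lasts 1/12 s, in which the tool goes at most 41.7 mm and 7.16 degrees, less where a joint would pass 70% of its speed; a pose out of reach is approached as far as the arm can. A call with a number of a shift or a turn outside -1 to 1 is refused whole. A call with a gripper value outside its range is refused whole. OPENING is the opening, from -1 (shut) to 1 (fully open), set as the call begins (- or left out, the last holds). The fingers move at their own pace and stop on an object; FORCE is the grip in N (left out, the last holds). Time passes only in rows, so rows that do not move let the fingers close. It gives the time, the measured TCP pose, the force, the opening and the grip force at its end, in the units of the state.
- sensors.read_state(): the state, without advancing time (a new reading comes with each control period).
- imaging.read_camera(name): name is "scene" or "side" or "wrist"; returns a dict with "color" (400x640x3 uint8, red, green, blue), "camera_matrix" (3x3 intrinsics, pixels), "rvec" (rotation vector, rad) and "tvec" (3), from world to camera coordinates, as OpenCV has them; the wrist camera has in their place "T_tool_cam" (4x4, takes a point from camera to tool coordinates, whose origin is the TCP and whose axes are the flange's). Camera axes: x right, y down, z forward; pixel columns grow to the right and rows downward; lengths in m; the calibration is good to about 2 mm. A picture is of the moment at which its call begins: read the wrist's pose just before it. There is no depth.
- workorder.close_job(): hands the job in; it is judged then, once.
Trained networks look in a picture, given as the dict that the camera call returned (one of the last four; its "shot" number tells which), for a name from the list of things; names that differ only in an ending like _2 or _b are one class to them, and where a whole thing is asked for, a point or a joint stands for the part that bears it (a point fixed in the world has none). Each returns a list of dicts, best first, with "conf" (0 to 1); they miss things now and then, are a little off and sometimes report something else, mostly with a low value. They report only what shows in the picture. A call takes as long as a camera call. They do not tell look-alikes from the thing itself.
- imaging.search_frame(picture, target): "box" ([left, top, right, bottom] as shares, 0 to 1, of the picture: columns of its width, rows of its height, round what is visible of it).
- imaging.silhouettes(picture, target): "mask" (400x640 bool, what is visible of it) and "box" ([left, top, right, bottom] as shares, 0 to 1, of the picture: columns of its width, rows of its height, round what is visible of it).
- imaging.place_of(picture, target): "at" ([column, row] as shares, 0 to 1, of the picture: columns of its width, rows of its height: a listed point, or the origin of a listed thing).
The state is a dict: "time_s": time; "joints": joint angles; "qd": joint speeds; "tau": joint torques, N m; "eef_pos": TCP position; "tool_rot": TCP orientation; "wrist_force": force on the tool from outside, world axes, zero at the start; "wrist_torque": the same for the moment, N m; "gripper_width": finger opening in m; "gripper_force": force on a finger pad.
Only numpy, scipy, OpenCV 4.12 (cv2) and the standard library are available. Lean on these libraries where they do the work, as an engineer would, in place of code of your own. Each camera call takes 0.05 s, during which the arm holds its last target. There are 200 camera calls.

## Working session

There is one attempt and no reset: what is moved stays moved. The work goes in short steps, Python scripts to look and compute and a shell command to move; the robot and the scene stay as the last step left them, time stands still between calls to the robot, and variables do not carry over. Pictures are saved under pics/ and viewed, at most 12 in all, crops included, and the job is handed in when it is done.

```bash
mkdir -p pics
cat > h.py <<'E'
import numpy as np, cv2
from station import sensors, imaging, workorder
from scipy.spatial.transform import Rotation as R
def state():
    return sensors.read_state()
def cam(name):
    s=state(); p=imaging.read_camera(name)
    K=np.array(p["camera_matrix"])
    if name=="wrist":
        q=s["tool_rot"]; T=np.eye(4); T[:3,:3]=R.from_quat([q[1],q[2],q[3],q[0]]).as_matrix(); T[:3,3]=s["eef_pos"]
        C=T@np.array(p["T_tool_cam"]); W=np.linalg.inv(C)
    else:
        W=np.eye(4); W[:3,:3]=cv2.Rodrigues(np.array(p["rvec"],float))[0]; W[:3,3]=np.ravel(p["tvec"])
    return p,K,W
def save(p,f): cv2.imwrite("pics/"+f,cv2.cvtColor(p["color"],cv2.COLOR_RGB2BGR))
def ray(K,W,at):
    d=np.linalg.inv(K)@[at[0]*640,at[1]*400,1]; C=np.linalg.inv(W)
    return C[:3,3],C[:3,:3]@d
def onplane(K,W,at,z):
    o,d=ray(K,W,at); return o+d*(z-o[2])/d[2]
def proj(K,W,X):
    c=W[:3,:3]@X+W[:3,3]; u=K@c; return u[:2]/u[2]
def tri(rays):
    A=np.zeros((3,3));b=np.zeros(3)
    for o,d in rays:
        d=d/np.linalg.norm(d);P=np.eye(3)-np.outer(d,d);A+=P;b+=P@o
    x=np.linalg.solve(A,b)
    return x,[round(float(np.linalg.norm(np.cross(x-o,d/np.linalg.norm(d))))*1000,1) for o,d in rays]
E
python3 - <<'E'
from h import *
np.set_printoptions(precision=3,suppress=True)
s=state();print(s["time_s"],s["tool_rot"],s["gripper_width"])
v={}
Z=dict(cover=0,cover_grip=.053,bath=0,bath_rim=.115,trip_unit=0,button_top=.108,lever_bar=.192,lever_hinge=.088,small_cover=0,small_pot=0,amber_bottle=0,wrench=0)
for n in ("scene","side"):
    p,K,W=cam(n);save(p,n+"0.png");print(n,"cam",np.linalg.inv(W)[:3,3])
    for t in Z:
        for d in imaging.place_of(p,t)[:3]:
            print(n,t,round(d["conf"],2),(np.array(d["at"])*[640,400]).round(0),onplane(K,W,d["at"],Z[t]))
            v.setdefault(t,[]).append((n,ray(K,W,d["at"])))
for t in v:
    for a in [r for n,r in v[t] if n=="scene"]:
        for b in [r for n,r in v[t] if n=="side"]:
            x,e=tri([a,b])
            if max(e)<10: print("TRI",t,x,e)
print(state()["time_s"])
E
```

```text
0.0 [ 0.001  0.978 -0.208 -0.   ] 0.08538489702557675
scene cam [ 1.367 -0.45   1.073]
scene cover 0.84 [166. 291.] [ 0.554 -0.5    0.   ]
scene cover 0.7 [387. 156.] [0.339 0.337 0.   ]
scene cover 0.64 [351. 261.] [ 0.687 -0.005  0.   ]
scene cover_grip 0.94 [165. 279.] [ 0.556 -0.492  0.053]
scene cover_grip 0.83 [349. 250.] [ 0.684 -0.014  0.053]
scene cover_grip 0.78 [246. 180.] [ 0.291 -0.173  0.053]
scene bath 0.6 [249. 258.] [ 0.548 -0.262  0.   ]
scene bath_rim 0.6 [240. 231.] [ 0.538 -0.272  0.115]
scene bath_rim 0.55 [426. 177.] [0.584 0.306 0.115]
scene trip_unit 0.57 [408. 194.] [0.529 0.297 0.   ]
scene button_top 0.55 [389. 175.] [0.52  0.216 0.108]
scene lever_bar 0.55 [434. 153.] [0.57  0.332 0.192]
scene lever_bar 0.28 [349. 260.] [ 0.804 -0.088  0.192]
scene lever_hinge 0.67 [426. 175.] [0.554 0.334 0.088]
scene lever_hinge 0.35 [417. 249.] [0.785 0.137 0.088]
scene small_cover 0.74 [315. 215.] [ 0.482 -0.019  0.   ]
scene small_cover 0.4 [465. 178.] [0.553 0.515 0.   ]
scene small_pot 0.55 [418. 245.] [0.725 0.202 0.   ]
scene small_pot 0.25 [407. 193.] [0.526 0.2
[... 1414 characters left out ...]
er [ 0.452  0.146 -0.376] [4.4, 4.4]
TRI cover_grip [ 0.45   0.139 -0.288] [6.9, 6.9]
TRI cover_grip [ 0.684 -0.013  0.054] [1.3, 1.3]
TRI cover_grip [ 0.297 -0.176  0.057] [2.1, 2.1]
TRI cover_grip [ 0.498 -0.229  0.245] [4.5, 4.5]
TRI bath [ 0.546 -0.262 -0.005] [1.3, 1.3]
TRI bath_rim [ 0.54  -0.273  0.116] [1.0, 1.0]
TRI trip_unit [0.539 0.287 0.008] [3.7, 3.7]
TRI button_top [0.524 0.213 0.115] [1.2, 1.2]
TRI lever_bar [0.577 0.325 0.199] [0.5, 0.5]
TRI lever_hinge [0.566 0.321 0.099] [3.7, 3.7]
TRI small_cover [ 0.481 -0.019 -0.003] [0.7, 0.7]
TRI small_pot [ 0.725  0.2   -0.008] [6.7, 6.7]
TRI amber_bottle [ 0.717 -0.222 -0.001] [0.1, 0.1]
TRI wrench [0.564 0.494 0.01 ] [7.3, 7.3]
1.3
```

```bash
cd pics; ls; python3 -c "
import cv2,numpy as np
a=[cv2.imread(n+'0.png') for n in('scene','side')]
cv2.imwrite('both0.png',cv2.resize(np.vstack(a),(480,600)))"
```

```text
scene0.png
side0.png
```

View pics/scene0.png

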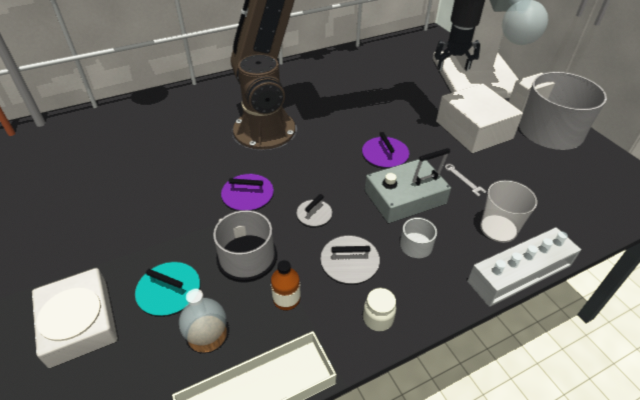

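View pics/side0.png

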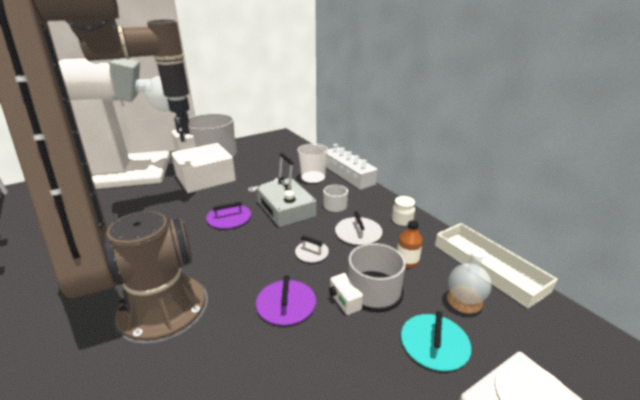

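The scene picture shows the large grey cover at about (350,258), the small one at (315,212), the bath at (245,245) and the trip unit at (408,190) with its lever upright. The purple and turquoise discs are look-alikes. The side picture agrees. Next I'll move above the large cover.

```bash
python3 -m inch '[[[0,-0.5,1],0],[[0.5,-1,1],0],[[0.5,-1,1],0],[[0.5,-1,1],0],[[0.5,-1,1],0],[[0.5,-1,0],0],[[0.5,-1,0],0],[[0.5,-1,0],0],[[0.5,-1,0],0],[[0.5,-1,0],0],[[0.5,-1,0],0],[[0.5,-1,0],0],[[0.5,-1,0],0],[[0.5,-1,0],0],[[0.5,-1,0],0],[[0.5,-1,0],0],[[0.5,-1,0],0],[[0.5,-1,0],0],[[0.5,-1,0],0],[[0.5,-1,0],0]]' 1 60
python3 -m inch '[[[0.6,-1,0],0],[[0.6,-1,0],0],[[0.6,-1,0],0],[[0.6,-1,0],0],[[0.6,-1,0],0],[[0.6,-1,0],0],[[0.6,-1,0],0],[[0.6,-1,0],0],[[0.6,-1,0],0],[[0.6,-1,0],0],[[0.6,-1,0],0],[[0,0,0],0],[[0,0,0],0]]'
cat > look.py <<'E'
import sys
from h import *
np.set_printoptions(precision=4,suppress=True)
def look(f,targets,cams=("wrist",)):
    s=state(); q=s["tool_rot"]; M=R.from_quat([q[1],q[2],q[3],q[0]]).as_matrix()
    print("t",round(s["time_s"],2),"tcp",np.array(s["eef_pos"]),"tool y ang",round(float(np.arctan2(M[1,1],M[0,1])),3),"z",M[:,2])
    for n in cams:
        p,K,W=cam(n); save(p,f+n+".png")
        for t,z in targets.items():
            for d in imaging.place_of(p,t)[:2]:
                print(n,t,round(d["conf"],2),(np.array(d["at"])*[640,400]).round(0),onplane(K,W,d["at"],z))
    return p,K,W
E
python3 - <<'E'
from look import *
look("a",dict(cover=0,cover_grip=.053,bath_rim=.115,small_cover=0))
E
```

```text
time_s: 2.97
eef_pos: [0.4654, 0.2253, 0.3316]
tool_rot: [-0.0, 0.978, -0.208, 0.0]
wrist_force: [0.0, 0.3, -0.2]
gripper_width: 0.0857
gripper_force: 0.0
time_s: 4.05
eef_pos: [0.5974, 0.0054, 0.3308]
tool_rot: [0.0, 0.978, -0.209, -0.0]
wrist_force: [-0.3, 0.5, 0.5]
gripper_width: 0.0855
gripper_force: 0.0
t 4.05 tcp [0.5974 0.0054 0.3308] tool y ang -1.993 z [-0.0007 -0.0002 -1.    ]
wrist cover 0.82 [299.  88.] [ 0.6829 -0.0021  0.    ]
wrist cover 0.69 [532. 103.] [ 0.5405 -0.2724  0.    ]
wrist cover_grip 0.82 [533. 299.] [ 0.3013 -0.177   0.053 ]
wrist cover_grip 0.78 [302.  80.] [ 0.6864 -0.0105  0.053 ]
wrist bath_rim 0.76 [594. 104.] [ 0.5433 -0.2679  0.115 ]
wrist small_cover 0.62 [374. 218.] [ 0.4772 -0.0241  0.    ]
wrist small_cover 0.4 [593. 103.] [ 0.5082 -0.3462  0.    ]
```

View pics/awrist.png

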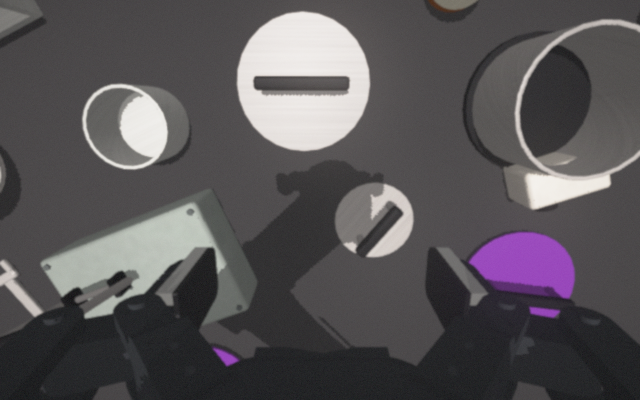

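The wrist picture shows the large cover at (303,81), with its bar running from (254,83) to (349,83). The bath mouth is at (580,100). I'll measure the bar angle and fit the disc.

Run:
```python
from look import *
p,K,W=look("b",dict(cover_grip=.053))
g=cv2.cvtColor(p["color"],cv2.COLOR_RGB2GRAY)
def fit(ms,z,name):
    c,_=cv2.findContours(ms.astype(np.uint8),cv2.RETR_EXTERNAL,cv2.CHAIN_APPROX_NONE);c=max(c,key=cv2.contourArea)[:,0,:]
    c=cv2.convexHull(c)[:,0,:]
    P=np.array([onplane(K,W,(u/640,v/400),z)[:2] for u,v in c+0.5],np.float32)
    return P
m=max(imaging.silhouettes(p,"cover"),key=lambda d:d["conf"]*(d["box"][3]<.45))["mask"]
P=fit(m&(g>120),.010,"disc");print("disc",cv2.minEnclosingCircle(P),cv2.fitEllipse(P))
d=cv2.dilate(m.astype(np.uint8),np.ones((5,5)))>0
P=fit(cv2.morphologyEx((d&(g<70)&(cv2.boundingRect(m.astype(np.uint8))[0]>0)).astype(np.uint8),cv2.MORPH_OPEN,np.ones((5,5))),.060,"bar");r=cv2.minAreaRect(P);print("bar",r);b=cv2.boxPoints(r);print(b)
```

```text
t 4.3 tcp [0.5968 0.0071 0.3316] tool y ang -1.99 z [ 0.0004  0.0002 -1.    ]
wrist cover_grip 0.83 [535. 298.] [ 0.3021 -0.1796  0.053 ]
wrist cover_grip 0.68 [304.  84.] [ 0.6821 -0.009   0.053 ]
disc ((0.6831061840057373, -0.00937637034803629), 0.08437451720237732) ((0.6831938624382019, -0.00954467710107565), (0.16708090901374817, 0.16793940961360931), 89.85563659667969)Traceback (most recent call last):
  File "<stdin>", line 12, in <module>
  File "<stdin>", line 5, in fit
ValueError: max() iterable argument is empty
```

Run:
```python
from look import *
p,K,W=cam("wrist")
g=cv2.cvtColor(p["color"],cv2.COLOR_RGB2GRAY)
roi=np.zeros_like(g);cv2.circle(roi,(303,81),60,255,-1)
for th in (60,90,110):
    m=((g<th)&(roi>0)).astype(np.uint8);c,_=cv2.findContours(m,0,cv2.CHAIN_APPROX_NONE);c=max(c,key=cv2.contourArea)[:,0,:]
    P=np.array([onplane(K,W,((u+.5)/640,(v+.5)/400),.060)[:2] for u,v in c],np.float32)
    r=cv2.minAreaRect(P);b=cv2.boxPoints(r);e=max((b[1]-b[0],b[2]-b[1]),key=np.linalg.norm)
    print(th,r,"ang",np.arctan2(e[1],e[0])%np.pi)
# bath rim
rr=[];
for d in imaging.search_frame(p,"bath")[:2]: print(d["conf"],np.array(d["box"])*[640,400,640,400])
```

```text
60 ((0.6971874833106995, 0.03536092862486839), (0.0, 0.0), 0.0) ang 0.0
90 ((0.6828579306602478, -0.008710440248250961), (0.10561852902173996, 0.014050980098545551), 65.9820327758789) ang 1.1516042
110 ((0.6821604371070862, -0.008940130472183228), (0.10671094805002213, 0.015138485468924046), 65.98200225830078) ang 1.151603
0.88 [464.192  22.4   639.808 210.   ]
```

```bash
python3 -m inch '[[[0.4,-0.1,0],-1],[[0.4,-0.1,0],-1],[[0.4,-0.1,0],-1],[[0.4,-0.1,0],-1],[[0.4,-0.1,0],-1],[[0.4,-0.1,0],-1],[[0.4,-0.1,0],-1],[[0.4,-0.1,0],-1],[[0.4,0,0],-1],[[0.4,0,0],-1],[[0.3,0,-0.5],-1],[[0,0,-0.5],-1],[[0,0,-0.5],-1],[[0,0,-0.5],-1],[[0,0,-0.5],-1],[[0,0,-0.5],-1],[[0,0,-0.5],-1],[[0,0,-0.5],-1],[[0,0,-0.5],-1],[[0,0,-0.5],-0.6]]'
python3 -m inch '[[[0,0,0],0],[[0,0,0],0],[[0,0,0],0]]'
python3 - <<'E'
from look import *
print(np.array(state()["joints"]))
p,K,W=look("c",dict(cover_grip=.053,bath_rim=.115))
E
```

```text
time_s: 6.22
eef_pos: [0.6831, -0.0094, 0.2308]
tool_rot: [-0.0, -0.544, 0.839, 0.0]
wrist_force: [-0.3, 0.2, -0.2]
gripper_width: 0.0851
gripper_force: 0.0
time_s: 6.47
eef_pos: [0.6835, -0.0096, 0.232]
tool_rot: [0.0, -0.546, 0.838, -0.0]
wrist_force: [-0.7, 0.7, 0.6]
gripper_width: 0.0854
gripper_force: 0.0
[ 0.2706  0.3717  0.0329  0.0004 -1.2313 -0.6857]
t 6.47 tcp [ 0.6835 -0.0096  0.232 ] tool y ang 2.727 z [ 0.0008 -0.0001 -1.    ]
wrist cover_grip 0.74 [323. 175.] [ 0.6834 -0.007   0.053 ]
```

```bash
python3 -m inch '[[[0,0,-1],0],[[0,0,-1],0],[[0,0,-1],0],[[0,0,-1],0],[[0,0,-1],0],[[0,0,-1],0],[[0,0,-1],0],[[0,0,-1],0],[[0,0,-1],0],[[0,0,-1],0],[[0,0,0],0],[[0,0,0],0]]'
python3 -m inch '[[[0,0,0],0],[[0,0,0],0],[[0,0,0],0],[[0,0,0],0],[[0,0,0],0],[[0,0,0],0],[[0,0,0],0],[[0,0,0],0],[[0,0,0],0],[[0,0,0],0]]' -1 80
```

```text
time_s: 7.62
eef_pos: [0.6828, -0.0098, 0.0309]
tool_rot: [-0.001, -0.546, 0.838, 0.0]
wrist_force: [0.2, -0.4, -0.1]
gripper_width: 0.0857
gripper_force: 0.0
time_s: 8.45
eef_pos: [0.6836, -0.0096, 0.0321]
tool_rot: [0.0, -0.546, 0.838, -0.0]
wrist_force: [-0.7, -0.0, 5.1]
gripper_width: 0.0145
gripper_force: 79.1
```

```bash
python3 -m inch '[[[0,0,0.2],0],[[0,0,0.4],0],[[0,0,0.6],0],[[0,0,0.8],0],[[0,0,0.8],0],[[0,0,0.8],0],[[0,0,0.8],0],[[0,0,0.8],0],[[0,0,0.8],0],[[0,0,0.8],0],[[0,0,0.8],0],[[0,0,0.4],0],[[0,0,0.2],0],[[0,0,0],0],[[0,0,0],0]]'
python3 - <<'E'
from look import *
p,K,W=look("d",dict(cover=.13,cover_grip=.183,bath_rim=.115),("scene","side"))
E
```

```text
time_s: 9.7
eef_pos: [0.6826, -0.0096, 0.1947]
tool_rot: [-0.0, -0.545, 0.838, 0.0]
wrist_force: [0.2, -0.6, -3.3]
gripper_width: 0.0147
gripper_force: 78.3
t 9.7 tcp [ 0.6826 -0.0096  0.1947] tool y ang 2.724 z [-0.0009  0.0002 -1.    ]
scene cover 0.94 [351. 225.] [ 0.6642 -0.0011  0.13  ]
scene cover 0.91 [386. 157.] [0.4644 0.2382 0.13  ]
scene cover_grip 0.8 [353. 210.] [0.6601 0.0037 0.183 ]
scene cover_grip 0.76 [164. 279.] [ 0.6571 -0.4878  0.183 ]
scene bath_rim 0.79 [240. 232.] [ 0.5421 -0.2743  0.115 ]
side cover 0.73 [288. 304.] [ 0.2481 -0.2939  0.13  ]
side cover 0.64 [432. 344.] [ 0.4502 -0.5536  0.13  ]
side cover_grip 0.86 [362. 180.] [0.723  0.0387 0.183 ]
side cover_grip 0.8 [226. 208.] [0.2525 0.1134 0.183 ]
side bath_rim 0.7 [377. 263.] [ 0.5336 -0.2776  0.115 ]
```

```bash
cat > rim.py <<'E'
from look import *
from scipy.optimize import minimize
def grad(img):
    g=cv2.GaussianBlur(cv2.cvtColor(img,cv2.COLOR_BGR2GRAY).astype(np.float32),(0,0),1.2)
    return np.hypot(cv2.Sobel(g,5,1,0),cv2.Sobel(g,5,0,1))
th=np.linspace(0,2*np.pi,200,endpoint=False)
def score(G,K,W,c,z,rs=(.078,.073)):
    s=0
    for r in rs:
        X=np.c_[c[0]+r*np.cos(th),c[1]+r*np.sin(th),np.full(200,z)]
        q=(W[:3,:3]@X.T+W[:3,3:4]);u=K@q;u=(u[:2]/u[2]).astype(np.float32)
        s+=np.minimum(cv2.remap(G,u[0][None],u[1][None],1,borderValue=0),150).mean()
    return s
def best(views,c0,z):
    r=np.arange(-.012,.0121,.001);B=[(sum(score(*v,(c0[0]+a,c0[1]+b),z) for v in views),c0[0]+a,c0[1]+b) for a in r for b in r]
    return max(B)
E
python3 - <<'E'
from rim import *
V=[]
for n in("scene","side"):
    p,K,W=cam(n);V.append((grad(cv2.imread(f"pics/d{n}.png")),K,W))
p,K,_=cam("wrist");save(p,"ewrist.png")
T=np.eye(4);a=-1.990
T[:3,:3]=np.c_[[-np.sin(-a),0,0],[0,0,0],[0,0,0]] if 0 else np.array([[-np.sin(a),np.cos(a),0],[np.cos(a),np.sin(a),0],[0,0,-1]])
T[:3,3]=[.5968,.0071,.3316];print(np.linalg.det(T))
W=np.linalg.inv(T@np.array(p["T_tool_cam"]))
V.append((grad(cv2.imread("pics/bwrist.png")),K,W))
for z in(.112,.115,.118):
    print(z,"sc",best(V[:1],(.54,-.273),z),"sd",best(V[1:2],(.54,-.273),z),"wr",best(V[2:],(.54,-.273),z),"all",best(V,(.54,-.273),z))
E
```

```text
1.0
0.112 sc (np.float32(255.81519), np.float64(0.533), np.float64(-0.264)) sd (np.float32(235.61125), np.float64(0.547), np.float64(-0.261)) wr (np.float32(199.25273), np.float64(0.542), np.float64(-0.268)) all (np.float32(566.9957), np.float64(0.54), np.float64(-0.261))
0.115 sc (np.float32(256.1191), np.float64(0.535), np.float64(-0.265)) sd (np.float32(255.79724), np.float64(0.541), np.float64(-0.261)) wr (np.float32(197.71783), np.float64(0.543), np.float64(-0.266)) all (np.float32(614.70825), np.float64(0.541), np.float64(-0.261))
0.118 sc (np.float32(256.4304), np.float64(0.538), np.float64(-0.266)) sd (np.float32(259.02335), np.float64(0.539), np.float64(-0.262)) wr (np.float32(187.72514), np.float64(0.543), np.float64(-0.265)) all (np.float32(648.6426), np.float64(0.543), np.float64(-0.265))
```

View pics/ewrist.png

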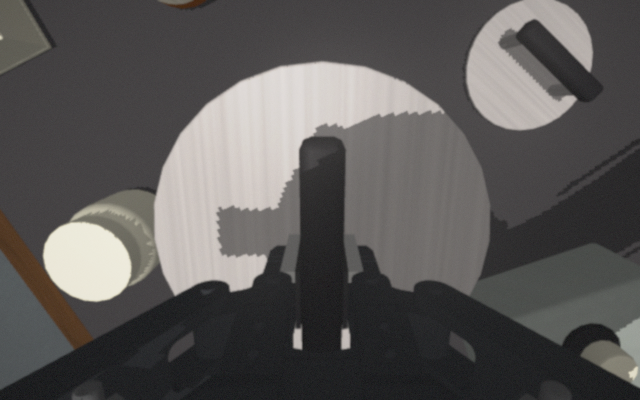

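The wrist picture shows the cover hanging square from the gripper, with its bar centred at (322,240). The rim estimates differ by several mm, so I'll overlay the candidate circles.

Run:
```python
from rim import *
import pickle
V=[]
for n in("scene","side"):
    p,K,W=cam(n);V.append((cv2.imread(f"pics/d{n}.png"),K,W))
p,K,_=cam("wrist");a=-1.990;T=np.eye(4)
T[:3,:3]=np.array([[-np.sin(a),np.cos(a),0],[np.cos(a),np.sin(a),0],[0,0,-1]]);T[:3,3]=[.5968,.0071,.3316]
V.append((cv2.imread("pics/bwrist.png"),K,np.linalg.inv(T@np.array(p["T_tool_cam"]))))
pickle.dump(V,open("V.pkl","wb"))
out=[]
for (im,K,W),(x,y,w) in zip(V,((205,195,80),(335,235,80),(455,10,185))):
    s=400/w; I=cv2.resize(im[y:y+w,x:x+w],(400,400),interpolation=cv2.INTER_CUBIC)
    for c,col in (((.541,-.273),(0,0,255)),((.543,-.265),(0,255,0))):
        for r in(.078,.073):
            pts=np.array([(proj(K,W,np.array([c[0]+r*np.cos(t),c[1]+r*np.sin(t),.115]))-[x,y]+.5)*s for t in th])
            cv2.polylines(I,[pts.astype(np.int32)],True,col,1)
    out.append(I)
cv2.imwrite("pics/ov.png",cv2.resize(np.hstack(out[:3]),(800,267)) if 0 else np.vstack([np.hstack(out[:2])]))
cv2.imwrite("pics/ov2.png",out[2])
```

```text
(no output)
```

View pics/ov.png

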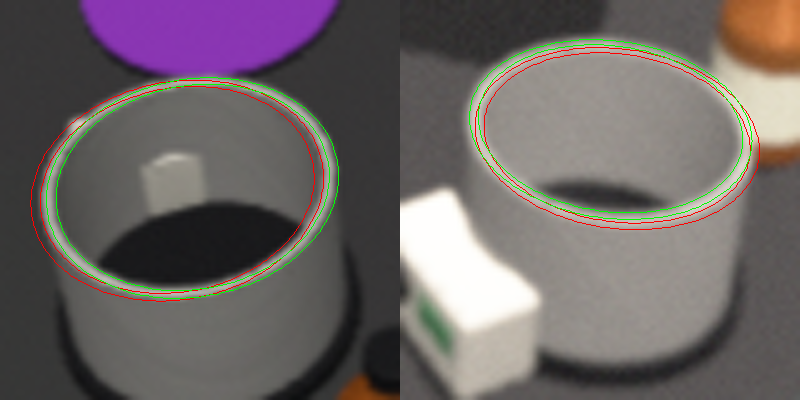

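View pics/ov2.png

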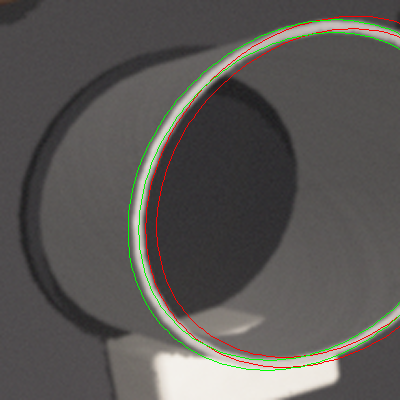

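The scene, side and wrist overlays all fit the green circles, centred near (0.542,-0.265). The red ones are off by about 7 mm. Next I carry the cover over the bath.

```bash
python3 -m inch '[[[-0.28,-0.5,0],0],[[-0.5,-0.9,0],0],[[-0.555,-1,0],0],[[-0.555,-1,0],0],[[-0.555,-1,0],0],[[-0.555,-1,0],0],[[-0.555,-1,0],0],[[-0.555,-1,0],0],[[-0.555,-1,0],0],[[-0.555,-1,0],0],[[-0.555,-1,0],0],[[-0.555,-1,0],0],[[-0.5,-0.9,0],0],[[-0.25,-0.47,0],0],[[0,0,0],0],[[0,0,-0.5],0],[[0,0,-0.5],0],[[0,0,-0.2],0],[[0,0,0],0],[[0,0,0],0]]'
python3 - <<'E'
from rim import *
s=state();c=np.array(s["eef_pos"]);print(c, s["wrist_force"])
zc=c[2]-.032
V=[]
for n in("scene","side"):
    p,K,W=cam(n);save(p,"f"+n+".png");im=cv2.imread(f"pics/f{n}.png");G=grad(im);V.append((im,K,W))
    r=np.arange(-.012,.0121,.001)
    for z in (zc+.010,zc+.013): print(n,z,max((score(G,K,W,(c[0]+a,c[1]+b),z,(.084,)),round(a,3),round(b,3)) for a in r for b in r))
out=[]
for (im,K,W),(x,y,w) in zip(V,((190,170,110),(320,190,110))):
    q=400/w; I=cv2.resize(im[y:y+w,x:x+w],(400,400),interpolation=cv2.INTER_CUBIC)
    for r,z,col,cc in((.084,zc+.0105,(0,0,255),c),(.078,.115,(0,255,0),(.5415,-.265))):
        pts=np.array([(proj(K,W,np.array([cc[0]+r*np.cos(t),cc[1]+r*np.sin(t),z]))-[x,y]+.5)*q for t in th])
        cv2.polylines(I,[pts.astype(np.int32)],True,col,1)
    out.append(I)
cv2.imwrite("pics/ov3.png",np.hstack(out))
E
```

```text
time_s: 12.07
eef_pos: [0.5415, -0.2645, 0.1705]
tool_rot: [-0.001, -0.546, 0.838, 0.0]
wrist_force: [-0.2, -0.3, -3.7]
gripper_width: 0.0145
gripper_force: 78.1
[ 0.5415 -0.2645  0.1705] [-0.2162 -0.2827 -3.6581]
scene 0.1485491269909233 (np.float32(122.92576), np.float64(0.002), np.float64(0.003))
scene 0.1515491269909233 (np.float32(122.79162), np.float64(0.005), np.float64(0.002))
side 0.1485491269909233 (np.float32(106.9452), np.float64(0.0), np.float64(0.002))
side 0.1515491269909233 (np.float32(106.82735), np.float64(-0.002), np.float64(-0.001))
```

View pics/ov3.png

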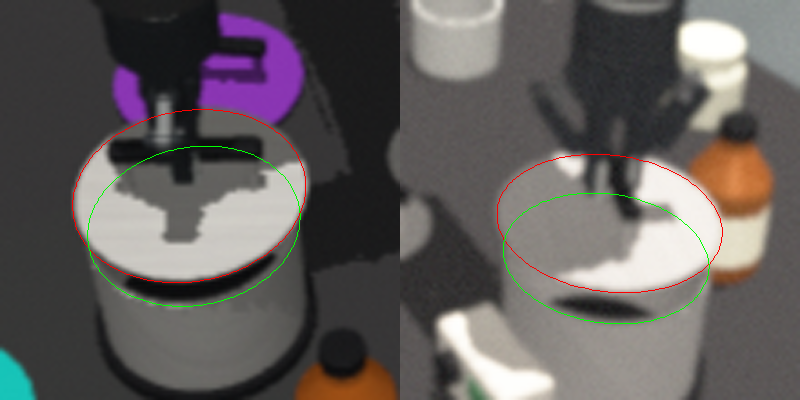

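The red circle (commanded position of the cover) matches the disc in both views, and the green rim circle matches the bath. Next I lower the cover gently.

```bash
python3 -m inch '[[[-0.05,-0.05,-0.2],0],[[0,0,-0.25],0],[[0,0,-0.25],0],[[0,0,-0.2],0],[[0,0,-0.1],0],[[0,0,-0.05],0],[[0,0,-0.05],0],[[0,0,-0.05],0],[[0,0,-0.05],0],[[0,0,-0.05],0],[[0,0,-0.05],0],[[0,0,-0.05],0],[[0,0,0],0]]'
```

```text
time_s: 13.25
eef_pos: [0.5405, -0.266, 0.1442]
tool_rot: [-0.0, -0.545, 0.838, 0.0]
wrist_force: [0.4, -0.4, -3.1]
gripper_width: 0.0147
gripper_force: 78.3
```

```bash
python3 -m inch '[[[0,0,-0.05],0],[[0,0,-0.05],0],[[0,0,-0.05],0],[[0,0,-0.05],0],[[0,0,0],0]]';python3 -m inch '[[[0,0,-0.025],0],[[0,0,-0.025],0],[[0,0,0],0]]'
```

```text
time_s: 13.67
eef_pos: [0.5409, -0.2663, 0.1404]
tool_rot: [0.0, -0.545, 0.838, -0.0]
wrist_force: [0.8, -1.9, -1.4]
gripper_width: 0.0145
gripper_force: 78.4
time_s: 13.92
eef_pos: [0.5408, -0.2663, 0.1395]
tool_rot: [0.0, -0.545, 0.838, -0.0]
wrist_force: [2.1, -3.1, -1.2]
gripper_width: 0.0143
gripper_force: 78.5
```

```bash
python3 -m inch '[[[0.04,-0.05,0],0],[[0.02,-0.03,0],0],[[0,0,0],0]]';python3 -m inch '[[[0,0,-0.025],0],[[0,0,-0.025],0],[[0,0,0],0]]'
```

```text
time_s: 14.17
eef_pos: [0.5413, -0.2673, 0.1391]
tool_rot: [-0.0, -0.545, 0.838, 0.001]
wrist_force: [-1.6, 2.4, 0.2]
gripper_width: 0.0146
gripper_force: 78.7
time_s: 14.42
eef_pos: [0.5413, -0.2673, 0.1391]
tool_rot: [-0.0, -0.546, 0.838, 0.0]
wrist_force: [-4.8, 4.1, 6.9]
gripper_width: 0.015
gripper_force: 79.7
```

```bash
python3 -m inch '[[[-0.03,0.03,0.01],0],[[0,0,0],0]]'; python3 -m inch '[[[0,0,0],0],[[0,0,0],0],[[0,0,0],0],[[0,0,0],0],[[0,0,0],0],[[0,0,0],0],[[0,0,0],0],[[0,0,0],0]]' 1; python3 -m inch '[[[0,0,0.3],0],[[0,0,0.6],0],[[0,0,1],0],[[0,0,1],0],[[0,0,1],0],[[0,0,1],0],[[0,0,0.5],0],[[0,0,0],0]]'
python3 - <<'E'
from rim import *
V=[];zc=.107
for n in("scene","side","wrist"):
    p,K,W=cam(n);save(p,"g"+n+".png");im=cv2.imread(f"pics/g{n}.png");G=grad(im);V.append((im,K,W))
    r=np.arange(-.012,.0121,.001)
    for z in (zc+.010,zc+.013,zc+.018): print(n,z,max((score(G,K,W,(.541+a,-.267+b),z,(.084,)),round(.541+a,3),round(-.267+b,3)) for a in r for b in r))
out=[]
for (im,K,W),(x,y,w) in zip(V,((190,190,100),(320,200,100))):
    out.append(cv2.resize(im[y:y+w,x:x+w],(400,400),interpolation=cv2.INTER_CUBIC))
cv2.imwrite("pics/ov4.png",np.hstack(out))
E
```

```text
time_s: 14.58
eef_pos: [0.5413, -0.2672, 0.1391]
tool_rot: [0.0, -0.546, 0.838, -0.0]
wrist_force: [-2.4, 0.8, 4.6]
gripper_width: 0.0147
gripper_force: 79.3
time_s: 15.25
eef_pos: [0.5411, -0.267, 0.1385]
tool_rot: [-0.0, -0.545, 0.838, 0.0]
wrist_force: [0.1, 0.0, -0.7]
gripper_width: 0.0855
gripper_force: 0.0
time_s: 15.92
eef_pos: [0.5423, -0.2675, 0.2496]
tool_rot: [0.002, -0.546, 0.838, -0.002]
wrist_force: [0.1, -0.4, 0.3]
gripper_width: 0.0851
gripper_force: 0.0
scene 0.11699999999999999 (np.float32(121.822754), np.float64(0.537), np.float64(-0.266))
scene 0.12 (np.float32(121.9412), np.float64(0.54), np.float64(-0.267))
scene 0.125 (np.float32(122.09224), np.float64(0.545), np.float64(-0.268))
side 0.11699999999999999 (np.float32(113.4541), np.float64(0.542), np.float64(-0.265))
side 0.12 (np.float32(113.74776), np.float64(0.539), np.float64(-0.268))
side 0.125 (np.float32(114.169785), np.float64(0.535), np.float64(-0.273))
wrist 0.11699999999999999 (np.float32(131.22058), np.float64(0.542), np.float64(-0.266))
wrist 0.12 (np.float32(131.73471), np.float64(0.542), np.float64(-0.267))
wrist 0.125 (np.float32(83.38905), np.float64(0.54), np.float64(-0.267))
```

View pics/ov4.png

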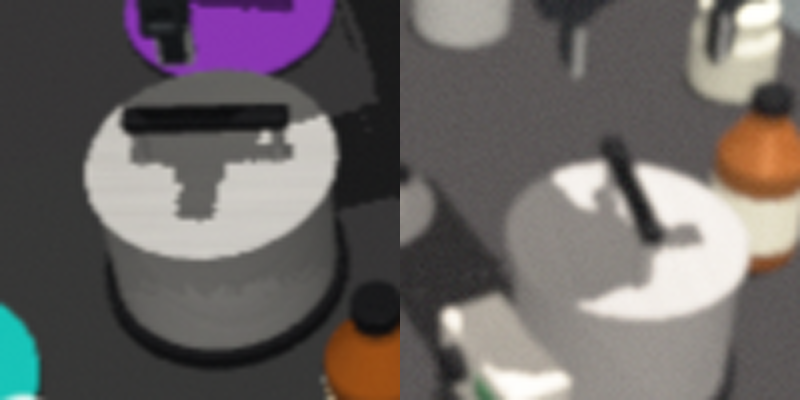

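The overlay shows the cover flush on the bath rim in both views, and three views put its disc at (0.541,-0.267) and z about 0.12. Now I move to the trip unit and close the fingers.

```bash
python3 -m inch '[[[0,0,1],0],[[0,0.5,1],-1],[[-0.2,1,1],-1],[[-0.2,1,0.5],-1],[[-0.2,1,0.5],-1],[[-0.2,1,0.2],-1],[[-0.2,1,0],-1],[[-0.2,1,0],-1],[[-0.2,1,0],-1],[[-0.2,1,0],-1],[[-0.2,1,0],-1],[[-0.2,1,0],-1],[[-0.3,1,0],-1],[[-0.3,1,0],-1],[[-0.3,1,0],-1],[[-0.3,1,0],-1],[[-0.3,1,0],-1],[[-0.3,1,0],-1],[[-0.3,1,0],-1],[[-0.3,1,0],-1]]' -1 40; python3 -m inch '[[[0,1,0],0],[[0,1,0],0],[[0,0.5,0],0],[[0,0,0],0],[[0,0,0],0]]'
python3 - <<'E'
from look import *
print(np.array(state()["joints"]))
look("h",dict(button_top=.108,lever_bar=.192,lever_hinge=.088,trip_unit=0))
E
```

```text
time_s: 17.73
eef_pos: [0.4523, 0.1037, 0.3292]
tool_rot: [-0.001, 0.184, 0.983, -0.001]
wrist_force: [0.0, 0.7, 0.2]
gripper_width: 0.0
gripper_force: 0.0
time_s: 18.15
eef_pos: [0.4528, 0.153, 0.3295]
tool_rot: [-0.001, 0.182, 0.983, -0.001]
wrist_force: [-0.6, -0.0, 0.2]
gripper_width: -0.0001
gripper_force: 0.0
[ 0.7386 -0.0244 -0.2361 -0.0001 -1.3612 -2.6745]
t 18.15 tcp [0.4528 0.153  0.3295] tool y ang 1.206 z [-0.0016 -0.0013 -1.    ]
wrist button_top 0.95 [401. 204.] [0.5248 0.2184 0.108 ]
wrist button_top 0.52 [558. 242.] [0.6307 0.3691 0.108 ]
wrist lever_bar 0.7 [559. 243.] [0.5762 0.3254 0.192 ]
wrist lever_hinge 0.81 [498. 196.] [0.5623 0.3266 0.088 ]
wrist trip_unit 0.77 [429. 176.] [0.54   0.2792 0.    ]
```

View pics/hwrist.png

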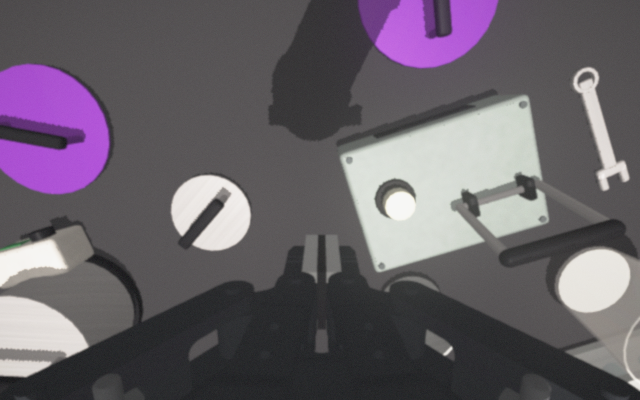

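The wrist picture shows the button at (400,203), the lever bar from (507,257) to (615,227), the hinge near (498,195), and the box's corner screws at (349,160), (523,104), (543,219) and (381,266). I'll compute the yaw from these.

Run:
```python
from look import *
p,K,W=cam("wrist")
f=lambda u,v,z:onplane(K,W,(u/640,v/400),z)
A,B,C,D=[f(*q,.075) for q in((349,160),(523,104),(543,219),(381,266))]
for a,b in((A,B),(D,C)): d=b-a;print("yaw",np.arctan2(-d[0],d[1]))
print("centre",(A+B+C+D)/4)
a,b=f(507,257,.192),f(615,227,.192);d=b-a;print("bar",(a+b)/2,"yaw",np.arctan2(-d[0],d[1]),np.linalg.norm(d))
a,b=f(470,202,.088),f(527,185,.088);print("hinge",(a+b)/2,a,b)
a=f(400,203,.108);print("button",a)
p2,K2,W2=cam("scene");p3,K3,W3=cam("side")
for t in("button_top","lever_bar"):
    r=[]
    for q,k,w in((p,K,W),(p2,K2,W2),(p3,K3,W3)):
        for d in imaging.place_of(q,t)[:1]: r.append(ray(k,w,d["at"]));
    print(t,tri(r))
```

```text
yaw -0.05157203244922727
yaw -0.055832261105129975
centre [0.5417 0.2782 0.075 ]
bar [0.5779 0.3266 0.192 ] yaw -0.062408552936969376 0.09327407035943384
hinge [0.5615 0.3277 0.088 ] [0.5597 0.2948 0.088 ] [0.5634 0.3605 0.088 ]
button [0.5245 0.2168 0.108 ]
button_top (array([0.5249, 0.212 , 0.1075]), [3.3, 7.8, 5.5])
lever_bar (array([0.5789, 0.3171, 0.1951]), [7.4, 3.6, 8.8])
```

```bash
python3 -m inch '[[[0.6,0.5,0],0.9],[[0.6,0.5,0],0.9],[[0.6,0.5,0],0.9],[[0.6,0.5,0],0.9],[[0.6,0.5,0],0.9],[[0.6,0.5,0],0.75],[[0,0,-1],0],[[0,0,-1],0],[[0,0,-1],0],[[0,0,-1],0],[[0,0,-1],0],[[0,0,-1],0],[[0,0,-1],0],[[0,0,-1],0],[[0,0,-1],0],[[0,0,-0.8],0],[[0,0,0],0],[[0,0,0],0]]'
python3 -c "
from look import *
look('i',dict(button_top=.108))"
```

```text
time_s: 20.35
eef_pos: [0.5249, 0.2127, 0.1341]
tool_rot: [-0.001, -0.027, 1.0, -0.001]
wrist_force: [0.2, -0.0, 0.4]
gripper_width: -0.0002
gripper_force: 0.0
t 20.35 tcp [0.5249 0.2127 0.1341] tool y ang 1.625 z [-0.0013 -0.0014 -1.    ]
wrist button_top 0.59 [326. 234.] [0.5259 0.2144 0.108 ]
```

```bash
python3 -m inch '[[[0,0,-0.5],0],[[0,0,-0.4],0],[[0,0,-0.15],0],[[0,0,-0.15],0],[[0,0,-0.15],0],[[0,0,-0.15],0],[[0,0,-0.1],0],[[0,0,0],0],[[0,0,0],0]]'
```

```text
time_s: 21.2
eef_pos: [0.5251, 0.2129, 0.1027]
tool_rot: [-0.0, -0.027, 1.0, -0.0]
wrist_force: [-1.9, -1.0, 3.8]
gripper_width: 0.0001
gripper_force: 1.7
```

```bash
python3 -m inch '[[[0,0,-0.06],0],[[0,0,0],0],[[0,0,0],0],[[0,0,0],0],[[0,0,0],0],[[0,0,0],0],[[0,0,0],0],[[0,0,0],0],[[0,0,0],0],[[0,0,0],0]]'
python3 - <<'E'
from look import *
look("j",dict(lever_bar=.152,bath_rim=.115),("scene","side"))
a,b=cv2.imread("pics/jscene.png")[120:240,340:480],cv2.imread("pics/jside.png")[130:250,220:360]
cv2.imwrite("pics/ov5.png",np.hstack([cv2.resize(x,(400,343),interpolation=cv2.INTER_CUBIC) for x in(a,b)]))
E
```

```text
time_s: 22.03
eef_pos: [0.5251, 0.2129, 0.1013]
tool_rot: [-0.0, -0.027, 1.0, -0.0]
wrist_force: [-1.2, -2.5, 2.8]
gripper_width: -0.0002
gripper_force: 2.0
t 22.03 tcp [0.5251 0.2129 0.1013] tool y ang 1.625 z [-0. -0. -1.]
scene lever_bar 0.86 [415. 147.] [0.4833 0.3294 0.152 ]
side lever_bar 0.6 [264. 173.] [0.4813 0.3351 0.152 ]
```

View pics/ov5.png

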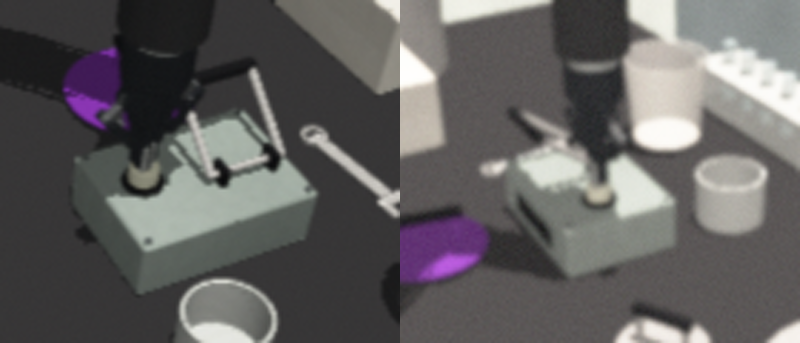

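The overlay shows the lever fallen to the unit's -x side, with its bar near (0.48,0.332), as predicted. I release the button and go round behind the bar.

```bash
python3 -m inch '[[[0,0,0.3],0],[[0,0,0.7],0],[[0,0,1],0],[[0,0,1],0],[[0,0,1],0],[[0,0,1],0],[[0,0,1],0],[[-0.5,0.5,1],0],[[-0.75,1,0.5],0],[[-0.75,1,0],0],[[-0.75,1,0],0],[[-0.75,1,0],0],[[-0.75,1,0],0],[[0,0.5,0],0],[[0,0,0],0],[[0,0,0],0]]'
python3 - <<'E'
from look import *
p,K,W=look("k",dict(lever_bar=.152,lever_hinge=.088))
E
```

```text
time_s: 23.67
eef_pos: [0.4401, 0.3334, 0.2512]
tool_rot: [-0.0, -0.027, 1.0, 0.0]
wrist_force: [0.7, -0.3, -0.1]
gripper_width: 0.0003
gripper_force: 0.0
t 23.67 tcp [0.4401 0.3334 0.2512] tool y ang 1.626 z [-0.0001  0.     -1.    ]
wrist lever_bar 0.72 [317. 247.] [0.4806 0.3321 0.152 ]
```

```bash
python3 -m inch '[[[0,0,-1],0],[[0,0,-1],0],[[0,0,-1],0],[[0,0,-1],0],[[0,0,-1],0],[[0,0,-1],0],[[0,0,-0.3],0],[[0,0,0],0],[[0.3,-0.02,0],0],[[0.3,-0.02,0],0],[[0.3,-0.02,0],0],[[0.1,0,0],0],[[0,0,0],0]]'
python3 -m inch '[[[0.28,-0.02,0.3],0],[[0.28,-0.02,0.3],0],[[0.3,-0.02,0.25],0],[[0.3,-0.02,0.25],0],[[0.34,-0.02,0.2],0],[[0.34,-0.02,0.2],0],[[0.36,-0.02,0.15],0],[[0.36,-0.02,0.15],0],[[0.38,-0.02,0.09],0],[[0.38,-0.02,0.09],0],[[0,0,0],0]]'
python3 - <<'E'
from look import *
print(state()["wrist_force"]);look("l",dict(lever_bar=.19),("scene","side"))
E
```

```text
time_s: 24.9
eef_pos: [0.46, 0.3321, 0.1262]
tool_rot: [-0.0, -0.026, 1.0, 0.001]
wrist_force: [-6.3, 2.5, 5.5]
gripper_width: 0.0001
gripper_force: 3.7
time_s: 25.82
eef_pos: [0.5281, 0.3277, 0.1649]
tool_rot: [0.0, -0.027, 1.0, -0.0]
wrist_force: [0.4, 0.2, -0.9]
gripper_width: 0.0001
gripper_force: 0.0
[ 0.4005  0.1692 -0.8903]
t 25.82 tcp [0.5281 0.3277 0.1649] tool y ang 1.624 z [ 0.0005 -0.0001 -1.    ]
scene lever_bar 0.75 [431. 150.] [0.5518 0.3342 0.19  ]
side lever_bar 0.48 [279. 160.] [0.547  0.3336 0.19  ]
```

```bash
python3 -m inch '[[[0.25,-0.01,0.02],0],[[0.25,-0.01,0],0],[[0.25,-0.01,0],0],[[0.2,-0.01,0],0],[[0.2,-0.01,0],0],[[0.1,0,0],0],[[0,0,0],0],[[0,0,0],0]]'
python3 - <<'E'
from look import *
look("m",dict(lever_bar=.192),("scene","side"))
E
```

```text
time_s: 26.68
eef_pos: [0.5516, 0.3267, 0.1651]
tool_rot: [-0.0, -0.027, 1.0, -0.0]
wrist_force: [-0.1, 0.1, -0.1]
gripper_width: -0.0002
gripper_force: 0.0
t 26.68 tcp [0.5516 0.3267 0.1651] tool y ang 1.624 z [-0.0002 -0.0001 -1.    ]
scene lever_bar 0.92 [432. 153.] [0.5687 0.3239 0.192 ]
side lever_bar 0.62 [287. 156.] [0.5868 0.3425 0.192 ]
side lever_bar 0.39 [287. 182.] [0.4844 0.1503 0.192 ]
```

```bash
python3 -m inch '[[[-0.3,0,0],0],[[-0.6,0,0],0],[[-1,0,0],0],[[-1,0,0],0],[[-1,0,0],0],[[0,0,1],0],[[0,0,1],0],[[0,0,1],0],[[0,0,1],0],[[0,0,1],0],[[-0.5,-0.5,0.5],0],[[-0.5,-0.5,0],0],[[0,-1,0],0],[[0,-1,0],0],[[0,-1,0],0],[[0,-1,0],0],[[0,0,0],0],[[0,0,0],0],[[0,0,0],0]]'
python3 - <<'E'
from look import *
p,K,W=look("n",dict(lever_bar=.192,button_top=.108));w=p["color"]
r=[]
for n in("scene","side"):
    p,K,W=cam(n);save(p,"n"+n+".png")
    d=imaging.place_of(p,"lever_bar")[0];r.append(ray(K,W,d["at"]))
print(tri(r))
A=[cv2.imread("pics/nscene.png"),cv2.imread("pics/nside.png")]
cv2.imwrite("pics/ov6.png",np.hstack([cv2.resize(A[0][120:320,180:480],(400,267)),cv2.resize(A[1][130:330,200:440],(400,267))]))
E
```

```text
time_s: 28.47
eef_pos: [0.4535, 0.2261, 0.2752]
tool_rot: [0.0, -0.026, 1.0, 0.0]
wrist_force: [-0.2, 0.3, 0.5]
gripper_width: 0.0001
gripper_force: 0.0
t 28.47 tcp [0.4535 0.2261 0.2752] tool y ang 1.624 z [ 0.      0.0001 -1.    ]
wrist lever_bar 0.84 [442. 359.] [0.5756 0.3252 0.192 ]
wrist lever_bar 0.74 [531. 250.] [0.4818 0.3747 0.192 ]
wrist button_top 0.65 [307. 246.] [0.5243 0.216  0.108 ]
wrist button_top 0.64 [444. 360.] [0.6473 0.3663 0.108 ]
(array([0.5717, 0.3222, 0.1886]), [3.9, 3.9])
```

View pics/ov6.png

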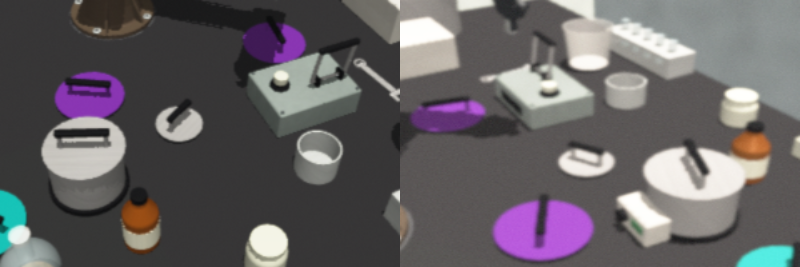

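The overlay shows the lever upright, with its bar at (0.576,0.325) as at the start. The button is out, the cover is flush on the bath, the bystanders look undisturbed and the arm is clear, so I'm handing in.

```bash
python3 -c "
from station import workorder
print(workorder.close_job())"
```

```text
the job is handed in; nothing more can be done
None
```

The job is handed in at about 29 s of the 67 s allowed: the cover is seated flush on the bath and released, the test button dropped the lever, and the lever is back upright with the arm clear; the last pictures show all this, but the hand-in returned no verdict.

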